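Isolate the dowel inserter and hold its magazine open for loading

ROBOT

A 6-joint arm with a two-finger parallel gripper is mounted at the origin on a cart in front of the work surface, level with it; the furniture and walls round the work are solid. World frame = base frame: x ahead of the robot, y to its left, z up, the work surface at z = 0. Lengths are in m, angles in degrees, forces in N, time in s.
With the tool pointing down it reaches from about 0.4 to 0.825 m from the base axis. Payload 7 kg.
Tool frame: the origin (TCP) lies on the centre line of the jaws, within the pads' length; the fingertips stand 22 mm ahead of it and the grasp point (between the pads) lies 3 mm ahead of it; z points along the fingers, y is the line along which they close (so a half turn about z gives the same grasp; the last joint's range is limited). The gripper opens to 88 mm and grips with 3 to 60 N. Pads are 19 mm wide; open, the fingers measure 130 mm over their backs; the gripper's body (78 mm by 193 mm) begins 47 mm behind the grasp point.
Start: joints at [-54.654, 20.546, 0.682, 0, -70.136, -16.507], TCP at [0.218, -0.639, 0.249] pointing down, gripper open.
Joint ranges: [-176.03, 176.03], [-82.01, 121.73], [-58.28, 71.71], [-173.87, 95.51], [-174.79, -0.11], [-173.66, 173.66]. Speed limits (degrees/s): [136.94, 136.94, 172.46, 180, 180, 180].

INTERFACE

Orientations are given as [roll, pitch, yaw] about the fixed x, y, z axes, in that order (R = Rz(yaw) Ry(pitch) Rx(roll)).
In Python, from plant import get_state, cams, r gives the robot as it stands.
- The arm moves only by the tool apply_moves, never from a script. Its argument "targets" is a list of rows, each an object with "dp": the shift along the world's x, y, z in m, a list of three; "yaw": the turn about the world's z in degrees. In form: [{"dp": [x, y, z], "yaw": yaw}, ...]. A call has 1 to 20 rows; each row is the pose to reach, as a shift and turn from the pose commanded when the call began; what a row does not reach only later rows make up. A row lasts 1/12 s, in which the tool goes at most 41.7 mm and 7.16 degrees, less where a joint would pass 70% of its speed; a pose out of reach is approached as far as the arm can. A call with a gripper value outside its range is refused whole. "grip" is the gripper command: -1 is fully open, 1 is shut, values between are in proportion, set as the call begins (left out, the last holds). The fingers move at their own pace and stop on an object; "squeeze" is the grip in N (left out, the last holds). Time passes only in rows, so rows that repeat a pose let the fingers close. It gives the time, the measured TCP pose, the force, the opening and the grip force at its end, in the units of the state.
- get_state(): the state, without advancing time (a new reading comes with each control period).
- cams.capture(name): name is "scene" or "top" or "wrist"; returns a dict with "image" (384x512x3 uint8, red, green, blue), "range_z" (384x512 float32, m along the optical axis (not along the pixel's ray), 0 where there is no reading), "fx", "fy", "cx", "cy" (pixels), "R" (3x3) and "t" (3): a world point X has camera coordinates R X + t; the wrist camera has in their place "T_tool_cam" (4x4, takes a point from camera to tool coordinates, whose origin is the TCP and whose axes are the flange's). Camera axes: x right, y down, z forward; pixel columns grow to the right and rows downward; lengths in m; the calibration is good to about 2 mm. A picture is of the moment at which its call begins: read the wrist's pose just before it.
- r.close_job(): hands the job in; it is judged then, once.
The state is a dict: "time_s": time; "joints": joint angles; "qd": joint speeds; "joint_torque": joint torques, N m; "tcp_pos": TCP position; "eef_rot": TCP orientation; "contact_force": force on the tool from outside, world axes, zero at the start; "moment": the same for the moment, N m; "gripper_width": finger opening in m; "gripper_force": force on a finger pad.
Only numpy, scipy, OpenCV 4.12 (cv2) and the standard library are available. Lean on these libraries where they do the work, as an engineer would, in place of code of your own. Each camera call takes 0.05 s, during which the arm holds its last target. There are 200 camera calls.

TASK

The dowel inserter on the bench is to be reloaded. First turn its isolator handle from on to off, all the way into the detent; only then take the black knob of the sprung follower and pull it back along the magazine, away from the driving head, until the follower's pointer stands at the middle line of the index clip. The follower springs home if let go, so finish while holding it there, so that a colleague can lay new dowels in; do not knock about the loose things that lie round the machine.

Things in the scene. Friction and masses are not known exactly. Their poses are not given: they have to be found in the camera images.
- dowel_inserter: green bench machine, bolted down, bed 305 x 245 mm, level, yaw within 20 degrees. x: along the aluminium magazine (54 mm wide, rails 72 mm high) towards the driving head (x = 94 to 170 mm, 107 mm high); y: left, z: up. Origin on the bench under the magazine's middle line. The isolator, a grey box 67 mm high, stands right (-y) of the magazine, its handle's axis at x = -20, y = -115 mm.
- isolator_handle (a joint): angle of the isolator's handle, a black upright bar 54 mm long and 14 mm thick, to be gripped 76 to 98 mm above the bench. Starts on: 0, bar along the machine's x, nose towards the head. Off: 1.571 rad, bar along y, nose towards the magazine; turn 90 degrees anticlockwise seen from above. Detents of some 0.2 N m hold both ends and draw it home once past the middle.
- isolator_grip (a point): point on the isolator handle's turning axis, 88 mm above the bench, a good height to grip the bar; its own axes turn with the handle, and its x axis points along the bar towards the nose
- follower: sprung slide on the magazine's rails that pushes the row of dowels to the head: dark plate 40 x 70 mm, top 81 mm above the bench, with an upright black round knob in its middle, 25 mm across, 87 to 133 mm above the bench. Moves along the machine's x only: pulled to -x, away from the head, up to 102 mm; a spring of 6 to 8 N draws it back to its start. Origin on the bench under the knob
- follower_knob (a point): point on the axis of the follower's knob, 110 mm above the bench, where to grip it
- pointer_tip (a point): tip of the small steel pointer that sticks out 12 mm from the left (+y) edge of the follower's plate, level with the knob's axis along the magazine; 75 mm above the bench; it moves with the follower
- index_clip: small aluminium clip, 10 mm wide along the magazine, fixed with a thumbscrew to the outside of the left (+y) rail, its top 70 mm above the bench. Its place along the rail differs, 50 to 90 mm behind the pointer's start. Axes parallel to the machine's, origin at the foot of its rail side, 48 mm above the bench
- index_line (a point): the dark line across the middle of the index clip's top, in line with the pointer's path; the pointer tip passes 5 mm above it. The follower is at the mark when the pointer tip and this point agree along the machine's x axis
- parts_bin1: blue parts bin with dowels, 100 x 121 x 55 mm, loose, stands to the left of the magazine; bystander
- offcut_oak: oak offcut 40 x 110 x 22 mm, loose, in front of the head's nozzle on the machine's left; bystander
- tape_measure: yellow tape measure, 64 mm high, loose, on the right of the bench; bystander
- screwdriver0: screwdriver 228 mm long, loose, on the right of the bench; bystander

How it is judged (in metres and radians):
On the way, in this order (a step that is already met when the one before it is completed fails the run):
1. the isolator is turned off while the follower is still home (value of joint isolator_handle above 1.45 rad and distance of pointer_tip from where it was at the start of the episode below 0.01 m), for 0.2 s.
2. the follower is held with its pointer at the index line (x of pointer_tip in the frame of index_line between -0.005 and 0.005 m and contact force between the fingers and follower above 3 N), for 0.5 s.
At the end, for the whole second after the job is handed in: The isolator is off (within 0.12 rad of its off stop) and the fingers hold the follower still against its spring, with the pointer tip within 5 mm of the index line (half the clip's width) along the magazine (all of step 2 and value of joint isolator_handle above 1.45 rad and linear speed of follower below 0.01 m/s); the arm keeps its last pose, push and grip.
It fails at once if the follower is pulled more than 10 mm while the isolator is not off (distance of pointer_tip from where it was at the start of the episode above 0.01 m and value of joint isolator_handle below 1.27 rad).
It fails at once if the dowel bin, the oak offcut, the tape measure or the screwdriver is knocked more than 40 mm (distance of any of parts_bin1, offcut_oak, tape_measure, screwdriver0 from where it was at the start of the episode above 0.04 m).
It also fails if it takes over 45 s, if anything falls off the work surface, if the arm or the gripper's body presses on something with over 40 N, if the wrist force passes 120 N, or if a joint passes its speed limit or range.

## Working session

There is one attempt and no reset: what is moved stays moved. The work goes in short steps, Python scripts to look and compute and a tool call to move; the robot and the scene stay as the last step left them, time stands still between calls to the robot, and variables do not carry over. Pictures are saved under pics/ and viewed, at most 10 in all, crops included, and the job is handed in when it is done.

Besides the shell and the picture viewer there is one more tool, called after "Request:" by a JSON object that holds its "api" and its "payload". apply_moves: Moves the arm, as the interface text tells. Its arguments: {"type":"object","properties":{"targets":{"type":"array","items":{"type":"object","properties":{"dp":{"type":"array","items":{"type":"number"}},"yaw":{"type":"number"}}}},"grip":{"type":"number"},"squeeze":{"type":"number"}},"required":["targets"]}

```bash
mkdir -p pics
cat > h.py <<'E'
import numpy as np, cv2, pickle
from plant import get_state, cams, r
def shot(n,f):
    s=get_state(); c=cams.capture(n); c['s']=s
    pickle.dump(c,open(f'pics/{f}.pkl','wb')); cv2.imwrite(f'pics/{f}.png',c['image'][:,:,::-1]); return c
def load(f): return pickle.load(open(f'pics/{f}.pkl','rb'))
def world(c,P):
    if 'R' in c: return (np.asarray(P)-c['t'])@c['R']
    from scipy.spatial.transform import Rotation as Ro
    T=c['T_tool_cam']; p=np.asarray(P)@T[:3,:3].T+T[:3,3]
    return p@Ro.from_euler('xyz',c['s']['eef_rot'],degrees=True).as_matrix().T+c['s']['tcp_pos']
def cloud(c):
    v,u=np.mgrid[:384,:512]; z=c['range_z']
    return world(c,np.dstack([(u-c['cx'])/c['fx']*z,(v-c['cy'])/c['fy']*z,z]).reshape(-1,3)).reshape(384,512,3)
def up(f,x0,y0,x1,y1,k,o):
    im=cv2.imread(f'pics/{f}.png')[y0:y1,x0:x1]; cv2.imwrite(f'pics/{o}.png',cv2.resize(im,None,fx=k,fy=k,interpolation=cv2.INTER_CUBIC))
E
python3 - <<'E'
from h import *
a=shot('top','top0'); b=shot('scene','scene0'); print(get_state())
cv2.imwrite('pics/both.png',cv2.resize(np.vstack([a['image'],b['image']])[:,:,::-1],None,fx=.78,fy=.78))
print(a['R'],a['t'],a['fx'])
E
```

```text
{'time_s': 0.1, 'joints': array([-5.46554683e+01,  2.05882888e+01,  6.40253424e-01, -1.97235872e-02,
       -7.01364855e+01, -1.65074043e+01]), 'qd': array([-0.01153672, -0.11044972,  0.1270217 ,  0.01139482,  0.02839194,
       -0.07490364]), 'joint_torque': array([-4.00059638e-03, -5.84163845e+01,  2.93751705e+01,  7.01570928e+00,
        1.01038237e-02, -5.39826624e-05]), 'tcp_pos': array([ 0.21780785, -0.63846719,  0.24770864]), 'eef_rot': array([ 1.79913694e+02, -6.23996456e-03, -1.61169583e+02]), 'contact_force': array([ 0.64158291, -1.54522422, -0.40656549]), 'moment': array([ 0.03791541,  0.04735512, -0.00683717]), 'gripper_force': 0.0, 'gripper_width': 0.08732612309973181}
[[ 0.02598725 -0.99964391 -0.0060586 ]
 [-0.98954574 -0.02486374 -0.14205993]
 [ 0.14185871  0.00968701 -0.98983952]] [-0.11644741  0.55482852  1.3525161 ] 470.6055502887567
```

View pics/both.png

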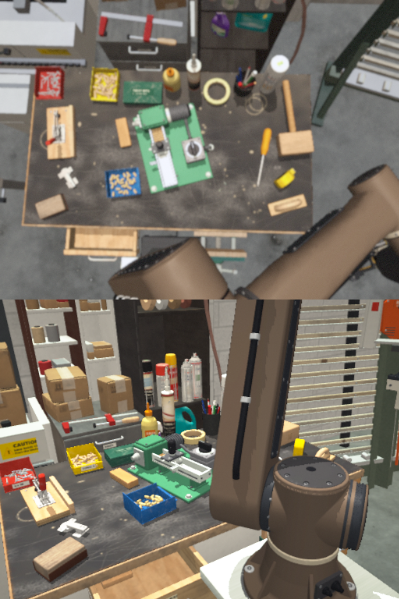

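The top view shows the machine around full-res pixel (225,190), with the head away from the robot. I'll enlarge that area.

Run:
```python
from h import *
up('top0',130,120,290,260,5,'crop1')
c=load('top0'); W=cloud(c)
# knob top: z 0.125-0.14 ; magazine rail z~.072, isolator
for lo,hi in [(.122,.142),(.09,.104),(.064,.078)]:
    m=(W[...,2]>lo)&(W[...,2]<hi); m[:120]=0;m[260:]=0;m[:,:170]=0;m[:,290:]=0
    n,l,s,ce=cv2.connectedComponentsWithStats(m.astype(np.uint8))
    for i in range(1,n):
        if s[i,4]>12: print(lo,s[i],W[l==i].mean(0).round(4))
```

```text
0.122 [200 180   9  10  65] [0.5613 0.0182 0.1316]
0.09 [177 134  38  32 506] [0.6667 0.049  0.099 ]
0.09 [244 180   8  20  88] [ 0.5563 -0.1022  0.0978]
0.064 [235 132   7   4  16] [ 0.7241 -0.0716  0.0724]
0.064 [215 140  31  18 128] [ 0.6763 -0.047   0.0719]
0.064 [170 153  10   9  49] [0.6499 0.1143 0.0702]
0.064 [206 159   9  20  47] [0.6208 0.0093 0.0716]
0.064 [186 162  19  21  62] [0.6128 0.054  0.0709]
0.064 [233 175  30  33 530] [ 0.5544 -0.1026  0.0689]
0.064 [192 191  36  49 257] [ 4.775e-01 -2.000e-04  7.150e-02]
0.064 [203 193  11   7  49] [0.5384 0.0119 0.0706]
```

View pics/crop1.png

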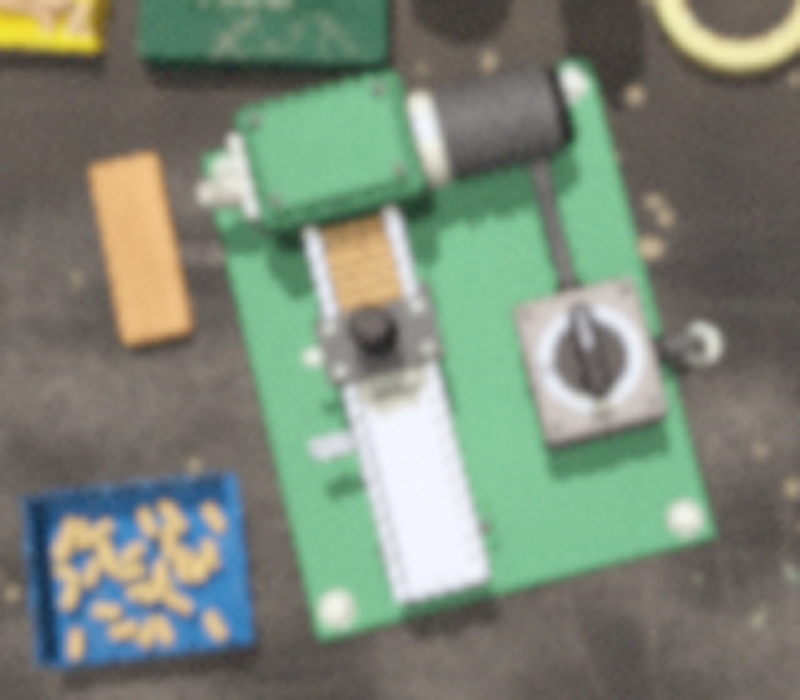

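Request:
{"api": "apply_moves", "payload": {"targets": [{"dp":[0.03,0.05,0.02],"yaw":0},{"dp":[0.05,0.08,0.04],"yaw":-1},{"dp":[0.07,0.11,0.05],"yaw":-2},{"dp":[0.09,0.15,0.06],"yaw":-3},{"dp":[0.11,0.19,0.07],"yaw":-4},{"dp":[0.13,0.23,0.08],"yaw":-4},{"dp":[0.15,0.27,0.08],"yaw":-4},{"dp":[0.17,0.31,0.08],"yaw":-4},{"dp":[0.19,0.35,0.08],"yaw":-4},{"dp":[0.21,0.39,0.08],"yaw":-4},{"dp":[0.23,0.43,0.08],"yaw":-4},{"dp":[0.25,0.47,0.08],"yaw":-4},{"dp":[0.27,0.51,0.08],"yaw":-4},{"dp":[0.29,0.56,0.08],"yaw":-4},{"dp":[0.29,0.58,0.08],"yaw":-4},{"dp":[0.29,0.58,0.08],"yaw":-4},{"dp":[0.29,0.58,0.08],"yaw":-4},{"dp":[0.29,0.58,0.08],"yaw":-4},{"dp":[0.29,0.58,0.08],"yaw":-4}], "grip": -1}}

```text
time_s: 1.68
tcp_pos: [0.5077, -0.0586, 0.3282]
eef_rot: [180.0, -0.1, -165.1]
contact_force: [-0.7, -0.4, -0.6]
gripper_width: 0.0873
gripper_force: 0.0
```

Run:
```python
from h import *
a=shot('wrist','w1'); s=a['s']; print(s['tcp_pos'],s['eef_rot'],s['contact_force'],s['time_s'],a['T_tool_cam'].round(3),a['fx'])
up('w1',0,0,512,384,1.5,'w1b')
```

```text
[ 0.50770415 -0.05864942  0.32822051] [ 1.79997916e+02 -5.02533050e-02 -1.65100073e+02] [-0.67801501 -0.42268049 -0.6074322 ] 1.6833 [[-0.    -0.951 -0.308  0.085]
 [ 1.    -0.001  0.001 -0.   ]
 [-0.001 -0.308  0.951 -0.134]
 [ 0.     0.     0.     1.   ]] 287.17664158538565
```

View pics/w1b.png

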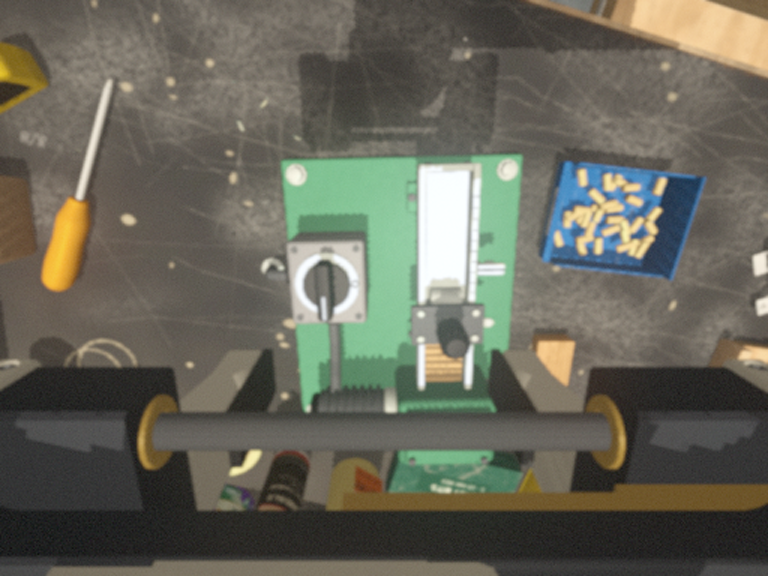

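The wrist view shows the isolator dial at (325,284), knob at (454,335), clip at (490,269) and pointer tip at (488,323) (1.5x pixels). I'll measure these.

Run:
```python
from h import *
c=load('w1'); W=cloud(c)
up('w1',180,145,350,260,4.7,'w1c')
def box(x0,y0,x1,y1,lo,hi,name):
    m=np.zeros((384,512),bool); m[y0:y1,x0:x1]=1
    m&=(W[...,2]>lo)&(W[...,2]<hi); P=W[m]
    (cx,cy),(w,h),a=cv2.minAreaRect((P[:,:2]*1000).astype(np.float32))
    print(name,len(P),P.mean(0).round(4),'rect',round(cx,1),round(cy,1),round(w,1),round(h,1),round(a,1)); return P
box(190,155,250,220,.09,.108,'bar')
box(190,155,250,220,.06,.074,'isobox')
box(270,105,325,200,.062,.076,'rails')
box(185,100,350,300,.012,.03,'bed')
box(270,190,330,245,.076,.09,'plate')
box(285,205,325,245,.125,.14,'knobtop')
box(310,170,345,190,.06,.08,'clip')
```

```text
bar 406 [ 0.5514 -0.1     0.0954] rect 552.5 -100.2 53.5 14.3 16.3
isobox 2269 [ 0.548  -0.0998  0.0661] rect 553.0 -100.1 84.0 73.9 16.2
rails 1244 [ 0.4758 -0.      0.0688] rect 476.5 2.8 126.1 64.5 16.1
bed 539 [ 0.5077 -0.0441  0.0177] rect 537.5 -40.6 235.9 236.1 11.5
plate 944 [0.5562 0.0192 0.0791] rect 558.8 21.7 39.9 69.0 16.6
knobtop 266 [0.5577 0.0201 0.1296] rect 558.6 20.6 22.8 23.7 54.8
clip 259 [0.5001 0.039  0.068 ] rect 499.7 42.8 30.1 33.3 18.2
```

View pics/w1c.png

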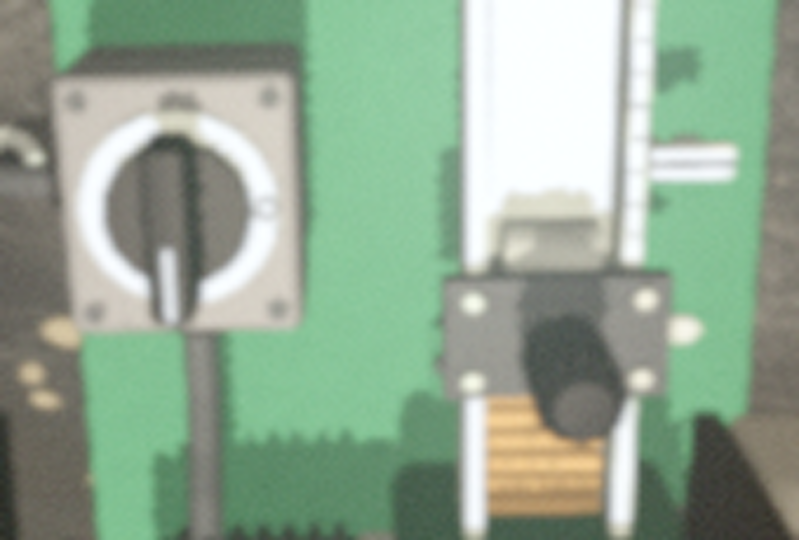

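Run:
```python
from h import *
c=load('w1'); o=world(c,[0,0,0]); 
def pt(u,v,z):
    u=180+u/4.7;v=145+v/4.7
    d=world(c,[(u-c['cx'])/c['fx'],(v-c['cy'])/c['fy'],1])-o; return o+d*(z-o[2])/d[2]
a=np.deg2rad(16.2); ex=np.array([np.cos(a),np.sin(a),0])
L=pt(695,163,.070); T=pt(690,330,.075); P=np.array([.5588,.0213,0])
print(L,T,(T-L)@ex,(P-L)@ex, (P-np.array([.5525,-.1002,0]))@ex)
c2=load('top0'); o2=world(c2,[0,0,0])
def p2(u,v,z):
    u=130+u/5;v=120+v/5
    d=world(c2,[(u-c2['cx'])/c2['fx'],(v-c2['cy'])/c2['fy'],1])-o2; return o2+d*(z-o2[2])/d[2]
print((p2(312,357,.075)-p2(330,447,.070))@ex)
```

```text
[0.49845337 0.04682259 0.07      ] [0.54827562 0.06144616 0.075     ] 0.05192383455861256 0.050829910256468366 0.03994726960353107
0.052630579877533695
```

Request:
{"api": "apply_moves", "payload": {"targets": [{"dp":[0.02,-0.02,0],"yaw":1},{"dp":[0.045,-0.042,-0.02],"yaw":1.3},{"dp":[0.045,-0.042,-0.05],"yaw":1.3},{"dp":[0.045,-0.042,-0.08],"yaw":1.3},{"dp":[0.045,-0.042,-0.11],"yaw":1.3},{"dp":[0.045,-0.042,-0.14],"yaw":1.3},{"dp":[0.045,-0.042,-0.165],"yaw":1.3},{"dp":[0.045,-0.042,-0.185],"yaw":1.3},{"dp":[0.045,-0.042,-0.2],"yaw":1.3},{"dp":[0.045,-0.042,-0.21],"yaw":1.3},{"dp":[0.045,-0.042,-0.22],"yaw":1.3},{"dp":[0.045,-0.042,-0.227],"yaw":1.3},{"dp":[0.045,-0.042,-0.232],"yaw":1.3},{"dp":[0.045,-0.042,-0.232],"yaw":1.3},{"dp":[0.045,-0.042,-0.232],"yaw":1.3}]}}

```text
time_s: 2.98
tcp_pos: [0.5532, -0.1009, 0.0969]
eef_rot: [-180.0, 0.0, -163.9]
contact_force: [-0.1, 0.6, 0.9]
gripper_width: 0.0878
gripper_force: 0.0
```

Request:
{"api": "apply_moves", "payload": {"targets": [{"dp":[0,0,-0.001],"yaw":0},{"dp":[0,0,-0.001],"yaw":0},{"dp":[0,0,-0.001],"yaw":0},{"dp":[0,0,-0.001],"yaw":0},{"dp":[0,0,-0.001],"yaw":0},{"dp":[0,0,-0.001],"yaw":0},{"dp":[0,0,-0.001],"yaw":0},{"dp":[0,0,-0.001],"yaw":0},{"dp":[0,0,-0.001],"yaw":0},{"dp":[0,0,-0.001],"yaw":0}], "grip": 1, "squeeze": 30}}

```text
time_s: 3.82
tcp_pos: [0.5544, -0.1019, 0.0973]
eef_rot: [-179.9, 0.1, -163.8]
contact_force: [0.5, -6.5, 8.8]
gripper_width: 0.0266
gripper_force: 4.3
```

Request:
{"api": "apply_moves", "payload": {"targets": [{"dp":[0,0,0.003],"yaw":0},{"dp":[0,0,0.003],"yaw":0},{"dp":[0,0,0.003],"yaw":0},{"dp":[0,0,0.003],"yaw":0}]}}

```text
time_s: 4.15
tcp_pos: [0.5532, -0.1008, 0.0992]
eef_rot: [-180.0, 0.0, -163.8]
contact_force: [-2.0, 0.4, 6.3]
gripper_width: 0.0136
gripper_force: 30.0
```

Run:
```python
from h import *
a=shot('wrist','w2'); s=a['s']; print(s['tcp_pos'],s['contact_force'],s['moment'],s['gripper_width'],s['gripper_force'])
up('w2',150,150,362,300,3.7,'w2b')
```

```text
[ 0.55315806 -0.10078453  0.09915684] [-1.99179267  0.42091615  6.32912599] [-0.17774656  0.53652136 -0.02797929] 0.01357878317008912 29.99383717775345
```

View pics/w2b.png

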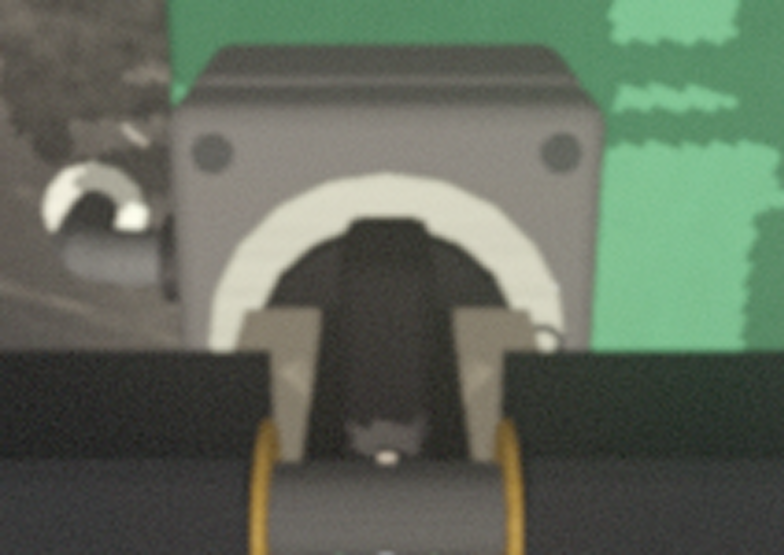

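The bar sits centred between the fingers (width 13.6 mm). Next I turn it anticlockwise.

Request:
{"api": "apply_moves", "payload": {"targets": [{"dp":[0,0,0],"yaw":3},{"dp":[0,0,0],"yaw":8},{"dp":[0,0,0],"yaw":14},{"dp":[0,0,0],"yaw":20},{"dp":[0,0,0],"yaw":26},{"dp":[0,0,0],"yaw":32},{"dp":[0,0,0],"yaw":38},{"dp":[0,0,0],"yaw":44},{"dp":[0,0,0],"yaw":50},{"dp":[0,0,0],"yaw":56},{"dp":[0,0,0],"yaw":62},{"dp":[0,0,0],"yaw":68},{"dp":[0,0,0],"yaw":74},{"dp":[0,0,0],"yaw":80},{"dp":[0,0,0],"yaw":85},{"dp":[0,0,0],"yaw":89},{"dp":[0,0,0],"yaw":91},{"dp":[0,0,0],"yaw":91},{"dp":[0,0,0],"yaw":91},{"dp":[0,0,0],"yaw":91}], "squeeze": 40}}

```text
time_s: 5.87
tcp_pos: [0.555, -0.1018, 0.0992]
eef_rot: [-179.8, -0.1, -72.8]
contact_force: [7.0, -9.4, -0.1]
gripper_width: 0.0137
gripper_force: 40.1
```

Request:
{"api": "apply_moves", "payload": {"targets": [{"dp":[0,0,0],"yaw":91},{"dp":[0,0,0],"yaw":0},{"dp":[0,0,0],"yaw":0},{"dp":[0,0,0],"yaw":0},{"dp":[0,0,0],"yaw":0}], "grip": -1}}

```text
time_s: 6.28
tcp_pos: [0.5527, -0.1007, 0.0983]
eef_rot: [180.0, 0.0, -72.8]
contact_force: [-0.8, 0.4, 0.7]
gripper_width: 0.0413
gripper_force: 0.0
```

Request:
{"api": "apply_moves", "payload": {"targets": [{"dp":[0,0,0.01],"yaw":0},{"dp":[0,0,0.04],"yaw":0},{"dp":[0,0,0.08],"yaw":0},{"dp":[0,0,0.12],"yaw":-7},{"dp":[0,0.01,0.14],"yaw":-14},{"dp":[0,0.02,0.15],"yaw":-21},{"dp":[-0.02,0.03,0.16],"yaw":-28},{"dp":[-0.03,0.04,0.16],"yaw":-35},{"dp":[-0.03,0.05,0.16],"yaw":-42},{"dp":[-0.03,0.06,0.16],"yaw":-49},{"dp":[-0.03,0.07,0.16],"yaw":-56},{"dp":[-0.03,0.08,0.16],"yaw":-63},{"dp":[-0.03,0.09,0.16],"yaw":-70},{"dp":[-0.03,0.1,0.16],"yaw":-77},{"dp":[-0.03,0.1,0.16],"yaw":-84},{"dp":[-0.03,0.1,0.16],"yaw":-90},{"dp":[-0.03,0.1,0.16],"yaw":-91},{"dp":[-0.03,0.1,0.16],"yaw":-91},{"dp":[-0.03,0.1,0.16],"yaw":-91}]}}

```text
time_s: 7.87
tcp_pos: [0.5229, -0.0009, 0.2589]
eef_rot: [180.0, 0.0, -163.7]
contact_force: [0.2, 0.1, -0.5]
gripper_width: 0.0875
gripper_force: 0.0
```

Run:
```python
from h import *
c=shot('wrist','w3'); s=c['s']; print(s['tcp_pos'],s['eef_rot'],s['contact_force'],s['gripper_width'])
up('w3',0,0,512,384,1.5,'w3b')
W=cloud(c)
for n,lo,hi in [('bar',.09,.108),('knob',.125,.14),('plate',.076,.09)]:
    m=((W[...,2]>lo)&(W[...,2]<hi)).astype(np.uint8); m[270:]=0
    k,l,st,ce=cv2.connectedComponentsWithStats(m)
    for i in range(1,k):
        if st[i,4]>80:
            P=W[l==i]; print(n,st[i],cv2.minAreaRect((P[:,:2]*1000).astype(np.float32)))
```

```text
[ 0.52285913 -0.00089399  0.25894419] [ 1.79998936e+02  1.87467677e-02 -1.63661334e+02] [ 0.15710641  0.07694528 -0.45658968] 0.08754135507928755
bar [134 179  51  14 644] ((552.7107543945312, -99.9439926147461), (13.96602725982666, 53.187713623046875), 16.425844192504883)
bar [252 209  24  17 133] ((552.609375, 17.280288696289062), (10.20041561126709, 25.83919334411621), 29.48146629333496)
knob [253 222  24  22 420] ((559.1337280273438, 20.787246704101562), (23.0205078125, 23.578657150268555), 17.680986404418945)
plate [137 176  54  14 208] ((546.8731079101562, -98.78749084472656), (11.979215621948242, 57.08845901489258), 3.796652317047119)
plate [ 234  199   60   32 1418] ((558.9644165039062, 21.207706451416016), (39.64490509033203, 69.95550537109375), 16.3759708404541)
```

View pics/w3b.png

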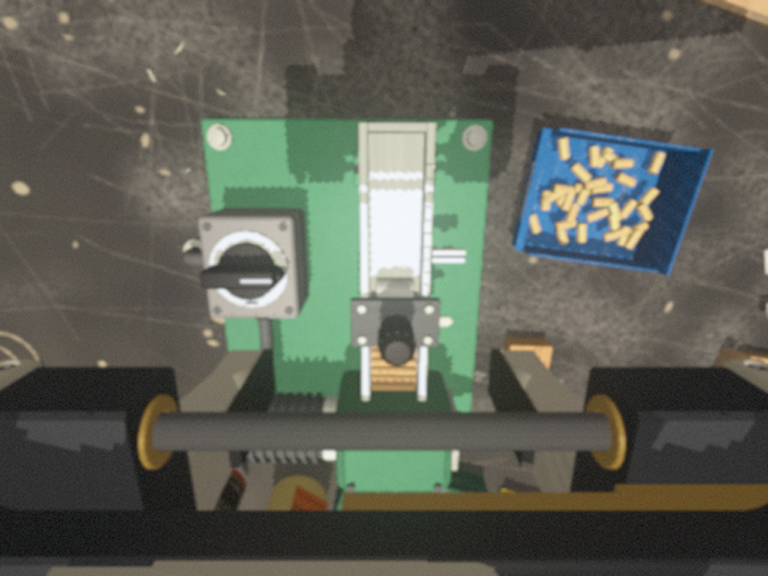

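The handle lies along the machine's y, nose to the magazine, so it is fully off and the follower is still home. Now to the knob.

Request:
{"api": "apply_moves", "payload": {"targets": [{"dp":[0.02,0.012,0],"yaw":0},{"dp":[0.036,0.022,-0.02],"yaw":0},{"dp":[0.036,0.022,-0.05],"yaw":0},{"dp":[0.036,0.022,-0.08],"yaw":0},{"dp":[0.036,0.022,-0.1],"yaw":0},{"dp":[0.036,0.022,-0.12],"yaw":0},{"dp":[0.036,0.022,-0.135],"yaw":0},{"dp":[0.036,0.022,-0.145],"yaw":0},{"dp":[0.036,0.022,-0.145],"yaw":0},{"dp":[0.036,0.022,-0.145],"yaw":0}]}}

```text
time_s: 8.75
tcp_pos: [0.5591, 0.021, 0.1136]
eef_rot: [-180.0, -0.0, -163.8]
contact_force: [-0.0, -0.3, 0.8]
gripper_width: 0.0874
gripper_force: 0.0
```

Request:
{"api": "apply_moves", "payload": {"targets": [{"dp":[0,0,0],"yaw":0},{"dp":[0,0,0],"yaw":0},{"dp":[0,0,0],"yaw":0},{"dp":[0,0,0],"yaw":0},{"dp":[0,0,0],"yaw":0},{"dp":[0,0,0],"yaw":0},{"dp":[0,0,0],"yaw":0},{"dp":[0,0,0],"yaw":0},{"dp":[0,0,0],"yaw":0},{"dp":[0,0,0],"yaw":0},{"dp":[0,0,0],"yaw":0},{"dp":[0,0,0],"yaw":0}], "grip": 1, "squeeze": 45}}

```text
time_s: 9.75
tcp_pos: [0.559, 0.0207, 0.1136]
eef_rot: [-180.0, -0.0, -163.9]
contact_force: [1.0, -3.7, -0.7]
gripper_width: 0.0242
gripper_force: 45.0
```

Run:
```python
from h import *
print(get_state()['tcp_pos'],get_state()['gripper_width'])
c=load('w3'); o=world(c,[0,0,0])
up('w3',220,130,340,240,5,'w3c')
def pt(u,v,z):
    u/=1.5;v/=1.5
    d=world(c,[(u-c['cx'])/c['fx'],(v-c['cy'])/c['fy'],1])-o; return o+d*(z-o[2])/d[2]
a=np.deg2rad(16.3); ex=np.array([np.cos(a),np.sin(a),0])
L=pt(448,257,.07);T=pt(447,322,.075);P=np.array([.559,.0211,0])
print(L,T,(T-L)@ex,(P-L)@ex)
```

```text
[0.55901992 0.02073531 0.11355205] 0.02423140469155442
[0.49903003 0.04568894 0.07      ] [0.54831727 0.06110492 0.075     ] 0.05163290245520401 0.050658197939598595
```

Request:
{"api": "apply_moves", "payload": {"targets": [{"dp":[-0.004,-0.001,0]},{"dp":[-0.01,-0.003,0]},{"dp":[-0.016,-0.0047,0]},{"dp":[-0.022,-0.0064,0]},{"dp":[-0.028,-0.0082,0]},{"dp":[-0.034,-0.01,0]},{"dp":[-0.04,-0.0117,0]},{"dp":[-0.045,-0.0132,0]},{"dp":[-0.049,-0.0143,0]},{"dp":[-0.05,-0.0146,0]},{"dp":[-0.05,-0.0146,0]},{"dp":[-0.05,-0.0146,0]},{"dp":[-0.05,-0.0146,0]}]}}

```text
$.targets[0]: bad value
```

Run:
```python
from h import *
c=shot('wrist','w4'); s=c['s']; print(s['tcp_pos'],s['eef_rot'],s['contact_force'],s['gripper_width'])
t=shot('top','t4'); shot('scene','s4')
a=cv2.resize(c['image'][150:300,180:380],(798,598),interpolation=2)
cv2.imwrite('pics/w4b.png',a[:,:,::-1])
```

```text
[0.55901992 0.02073531 0.11355205] [-1.79969617e+02 -1.02324649e-02 -1.63861743e+02] [ 1.03964408 -3.65048134 -0.70551151] 0.02423140469155442
```

View pics/w4b.png

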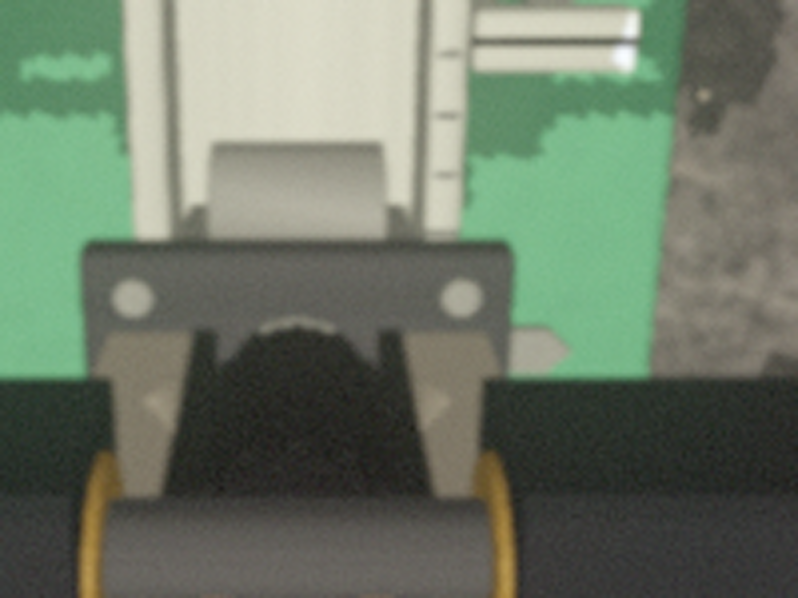

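The move was refused because yaw was missing. The picture is still useful: pointer tip at (568,350), clip line at (555,42) in crop pixels, before the pull.

```bash
cat >> h.py <<'E'
def crop_pt(c,u,v,z):
    o=world(c,[0,0,0]); u=180+(u+.5)/3.99-.5; v=150+(v+.5)/3.987-.5
    d=world(c,[(u-c['cx'])/c['fx'],(v-c['cy'])/c['fy'],1])-o; return o+d*(z-o[2])/d[2]
ex=np.array([np.cos(np.deg2rad(16.3)),np.sin(np.deg2rad(16.3)),0])
E
python3 - <<'E'
from h import *
c=load('w4'); L=crop_pt(c,555,42,.07);T=crop_pt(c,568,350,.075); print(L,T,(T-L)@ex)
E
```

```text
[0.49893423 0.04527872 0.07      ] [0.54653869 0.0638554  0.075     ] 0.05090486415389943
```

Request:
{"api": "apply_moves", "payload": {"targets": [{"dp":[-0.004,-0.001,0],"yaw":0},{"dp":[-0.01,-0.003,0],"yaw":0},{"dp":[-0.016,-0.0047,0],"yaw":0},{"dp":[-0.022,-0.0064,0],"yaw":0},{"dp":[-0.028,-0.0082,0],"yaw":0},{"dp":[-0.034,-0.01,0],"yaw":0},{"dp":[-0.04,-0.0117,0],"yaw":0},{"dp":[-0.045,-0.0132,0],"yaw":0},{"dp":[-0.049,-0.0143,0],"yaw":0},{"dp":[-0.05,-0.0146,0],"yaw":0},{"dp":[-0.05,-0.0146,0],"yaw":0},{"dp":[-0.05,-0.0146,0],"yaw":0},{"dp":[-0.05,-0.0146,0],"yaw":0}]}}

```text
time_s: 10.98
tcp_pos: [0.5103, 0.0066, 0.1135]
eef_rot: [-180.0, 0.1, -163.8]
contact_force: [8.1, -5.4, -7.5]
gripper_width: 0.0242
gripper_force: 45.0
```

Run:
```python
from h import *
c=shot('wrist','w5'); s=c['s']; print(s['tcp_pos'],s['eef_rot'],s['contact_force'],s['gripper_width'])
a=cv2.resize(c['image'][150:300,180:380],(798,598),interpolation=2)
cv2.imwrite('pics/w5b.png',a[:,:,::-1])
```

```text
[0.51028935 0.00661541 0.11354798] [-1.79971560e+02  1.32002012e-01 -1.63848272e+02] [ 8.11056639 -5.42143278 -7.48216466] 0.024212226638705446
```

View pics/w5b.png

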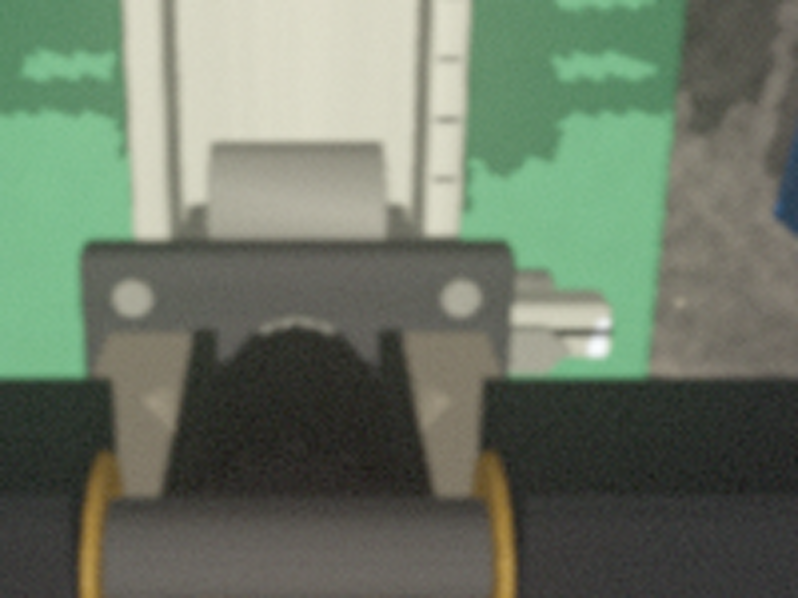

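Run:
```python
from h import *
c=load('w5'); L=crop_pt(c,590,330,.07);T=crop_pt(c,566,350,.075); print(L,T,(T-L)@ex)
```

```text
[0.49532375 0.05399481 0.07      ] [0.49797761 0.04943905 0.075     ] 0.0012685416968258934
```

Request:
{"api": "apply_moves", "payload": {"targets": [{"dp":[-0.001,-0.0003,0],"yaw":0},{"dp":[-0.001,-0.0003,0],"yaw":0},{"dp":[-0.001,-0.0003,0],"yaw":0},{"dp":[-0.001,-0.0003,0],"yaw":0},{"dp":[-0.001,-0.0003,0],"yaw":0},{"dp":[-0.001,-0.0003,0],"yaw":0},{"dp":[-0.001,-0.0003,0],"yaw":0},{"dp":[-0.001,-0.0003,0],"yaw":0},{"dp":[-0.001,-0.0003,0],"yaw":0},{"dp":[-0.001,-0.0003,0],"yaw":0}]}}

```text
time_s: 11.87
tcp_pos: [0.5096, 0.0064, 0.1136]
eef_rot: [-180.0, 0.2, -163.8]
contact_force: [8.3, -5.9, -7.6]
gripper_width: 0.0235
gripper_force: 45.0
```

Run:
```python
from h import *
s=get_state(); print(s['tcp_pos'],s['gripper_force'],s['gripper_width'],s['contact_force'])
print(r.close_job())
```

```text
[0.50956301 0.00639333 0.11356631] 44.997830683132634 0.02348419660686183 [ 8.28417494 -5.86162082 -7.62956305]
the job is handed in; nothing more can be done
None
```

The job is handed in: the isolator is turned fully off, and the gripper is holding the follower with its pointer within about 1 mm of the index line by my camera measurement; the hand-in gave no verdict.

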